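# Set the iris ring of the board-inspection camera

## Task

Two upward-looking cameras stand on the repair bench. On the one whose lens has the slim ring, turn that ring until its tab lines up with the white index line of its camera, then let go; do not touch the fixed lens rings just above and below it, and leave the other camera, with the wide ring, alone.

Things in the scene. Friction and masses are not known exactly. Their poses are not given: they have to be found in the camera images.
- iris_ring (a joint): The slim black knurled ring to turn: 54 mm diameter, 10 mm high, mid-height 84 mm over the bench, axis vertical. A level tab, 8 mm wide, 6 mm high, reaches 43 mm from the axis. Value: angle of the tab from the index line, rad, anticlockwise from above; 0 = in line. Starts 0.7 to 1.3; range -0.5 to 1.7, no stop at 0. Takes 0.12 N m (3 N at the tab), stays where left.
- lens_barrel: Fixed bare steel lens rings just above and below the slim ring, not to be touched: 40 mm diameter, so the slim ring stands 7 mm proud all round; the lower from 57 to 79 mm over the bench, the front one from 89 to 105 mm. Origin: on the ring's axis at the slim ring's mid-height (84 mm); z up, x towards the index line.
- index_mark (a point): White index line on top of the slim-ring camera's housing, 14 x 6 mm, pointing out from the lens axis; this point is its middle, 32 mm from the axis, 58 mm over the bench. A smaller black mark tops the front ring in the same direction. The housing is 80 mm square, top at 57 mm, on a fixed plate 120 mm square, 12 mm thick.
- wide_camera: The other camera, to be left alone: same fixed plate, housing and lens diameters, 105 mm high in all, but its one turning ring is wide (28 mm high, also with a tab to 43 mm from the axis). Origin: underside of its 120 mm square plate, on the lens axis; z up, x towards its own index line.

How it is judged:
At the end, for the whole second after the job is handed in: The slim ring's tab is within 10 degrees (0.175 rad) of the white index line, and the ring is at rest (value of joint iris_ring between -0.175 and 0.175 rad and velocity of joint iris_ring between -0.05 and 0.05 rad/s); the robot touches nothing.
It fails at once if the robot touches the fixed lens rings above or below the slim ring (over 1 N) (contact force between lens_barrel and the fingers above 1 N or contact force between lens_barrel and the arm above 1 N).
It fails at once if the robot touches the other camera, the one with the wide ring (over 1 N) (contact force between wide_camera and the fingers above 1 N or contact force between wide_camera and the arm above 1 N).
It also fails if it takes over 32 s, if anything falls off the work surface, if the arm or the gripper's body presses on something with over 40 N, if the wrist force passes 120 N, or if a joint passes its speed limit or range.

## Robot

A 7-joint arm with a two-finger parallel gripper is mounted at the origin on the work surface. World frame = base frame: x ahead of the robot, y to its left, z up, the work surface at z = 0. Lengths are in m, angles in rad, forces in N, time in s.
With the tool pointing down it reaches from about 0.425 to 0.925 m from the base axis. Payload 6.8 kg.
Tool frame: the origin (TCP) lies midway between the tips of the shut fingers; the grasp point (between the pads) lies 19 mm behind it; x points along the fingers, z is the direction in which the jaws open and shut, and the axes are right-handed (so a half turn about x gives the same grasp; the last joint's range is limited). The gripper opens to 85 mm and grips with 20 to 120 N. Pads are 22 mm wide; open, the fingers measure 114 mm over their backs; the gripper's body (76 mm by 85 mm) begins 54 mm behind the grasp point. The pads swing forward as they close: fully open they stand 13 mm farther back than shut.
Start: joints at [1.093, 0.477, 0.022, 1.555, -0.011, 1.109, -0.083], TCP at [0.244, -0.629, 0.231] pointing down, gripper open.
Joint ranges: [-2.96, 2.96], [-0.34, 2.1], [-1.41, 1.46], [0.24, 2.44], [-1.37, 4.51], [0.17, 1.92], [-2.96, 2.96]. Speed limits (rad/s): [2.39, 2.39, 3.14, 3.14, 3.14, 3.14, 3.14].

## Interface

Orientations are given as a unit quaternion [w, x, y, z].
In Python, from station import bot gives the robot as it stands. The module is installed in compiled form; this text tells all that it offers.
- The arm moves only by the shell command python3 -m jog 'ROWS' [FORCE]. ROWS is text: rows parted by semicolons, each of 7 numbers parted by spaces: the shift along the tool's x, y, z in mm, then the turn, a rotation vector about the tool's x, y, z in units of 6 degrees (1.0 is 6 degrees), then the finger opening in mm, from 0 to 85.4. A call has 1 to 5 rows; each row shifts and turns the commanded pose from where the row before left it, along the tool's axes as they then stand; what a row does not reach is not made up. A row lasts 1/10 s, in which the tool goes at most 50 mm and 8.59 degrees, less where a joint would pass 70% of its speed; a pose out of reach is approached as far as the arm can. A call with a gripper value outside its range is refused whole. The fingers move at their own pace and stop on an object; FORCE is the grip in N (left out, the last holds). Time passes only in rows, so rows that do not move let the fingers close. It gives the time, the measured TCP pose, the force and the opening at its end, in the units of the state.
- bot.get_obs(): the state, without advancing time (a new reading comes with each control period).
- bot.read_camera(name): name is "scene" or "top" or "wrist"; returns (picture, depth): 400x640x3 uint8, red, green, blue; 400x640 float32, m along the optical axis (not along the pixel's ray), 0 where there is no reading.
- bot.calibration(name): a dict with "fx", "fy", "cx", "cy" (pixels), "T" (4x4, takes a point from camera to world coordinates). Camera axes: x right, y up, looking along -z (the intrinsics and any distortion apply to the point x, -y, -z); pixel columns grow to the right and rows downward; lengths in m; the calibration is good to about 2 mm. The wrist camera is an equidistant fisheye: a pixel r from the principal point sees the ray r / f radians off the axis. A picture is of the moment at which its call begins: read the wrist's pose just before it. calibration takes no time and is no camera call; for the wrist camera it gives the pose at the moment of the call.
- bot.hand_in(): hands the job in, once; it reports no verdict.
The state is a dict: "t": time; "q": joint angles; "joint_vel": joint speeds; "joint_torque": joint torques, N m; "eef_pos": TCP position; "tool_rot": TCP orientation; "contact_force": force on the tool from outside, world axes, zero at the start; "torque": the same for the moment, N m; "gripper_width": opening from 0.0 (shut) to 1.0 (fully open).
Only numpy, scipy, OpenCV 4.12 (cv2) and the standard library are available. Lean on these libraries where they do the work, as an engineer would, in place of code of your own. Each camera call takes 0.05 s, during which the arm holds its last target.

## Working session

There is one attempt and no reset: what is moved stays moved. The work goes in short steps, Python scripts to look and compute and a shell command to move; the robot and the scene stay as the last step left them, time stands still between calls to the robot, and variables do not carry over. Pictures are saved under pics/ and viewed, and the job is handed in when it is done.

```bash
mkdir -p pics
python3 - <<'E'
from station import bot
import cv2,numpy as np
o=bot.get_obs(); print({k:np.round(v,3).tolist() for k,v in o.items()})
for n in ["scene","top"]:
    c=bot.calibration(n); print(n,c["fx"],c["cx"],c["cy"],np.round(c["T"],3).tolist(), [k for k in c])
    p,d=bot.read_camera(n); cv2.imwrite(f"pics/{n}0.png",p[:,:,::-1]); np.save(f"pics/{n}0.npy",d)
E
```

```text
{'t': 0.0, 'q': [1.093, 0.478, 0.022, 1.556, -0.012, 1.109, -0.083], 'joint_vel': [0.0, -0.0, -0.0, -0.001, 0.0, 0.0, 0.0], 'joint_torque': [-0.0, -59.645, 1.608, -28.12, 0.013, 0.009, 0.0], 'eef_pos': [0.244, -0.629, 0.23], 'tool_rot': [0.583, 0.4, 0.584, -0.399], 'contact_force': [-0.526, 0.587, -0.024], 'torque': [0.035, 0.013, -0.013], 'gripper_width': 1.0}
scene 443.49290011848916 322.3603680419621 193.21731427021322 [[0.75, -0.405, 0.523, 0.885], [0.661, 0.439, -0.608, -0.411], [0.016, 0.802, 0.597, 0.486], [0.0, 0.0, 0.0, 1.0]] ['fx', 'fy', 'cx', 'cy', 'T']
top 449.98764824199526 319.333014459128 192.50868905583692 [[-0.021, 0.993, -0.118, 0.469], [-1.0, -0.018, 0.024, 0.016], [0.021, 0.118, 0.993, 0.944], [0.0, 0.0, 0.0, 1.0]] ['fx', 'fy', 'cx', 'cy', 'T']
```

View pics/scene0.png

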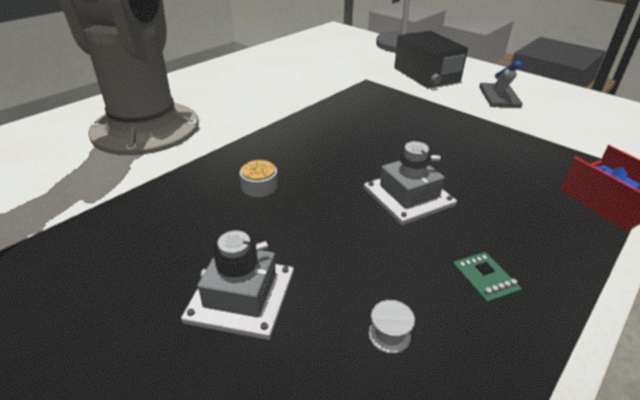

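View pics/top0.png

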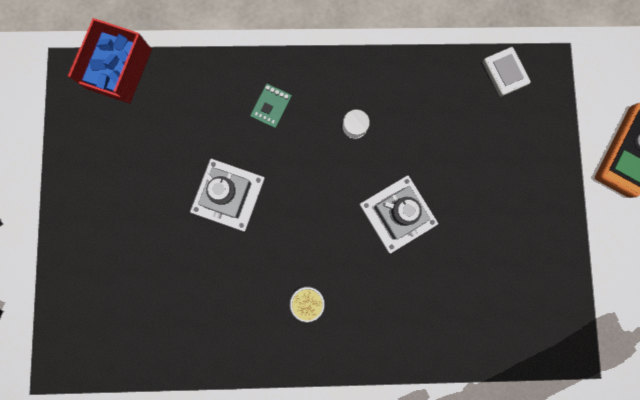

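Run:
```python
import cv2,numpy as np
s=cv2.imread("pics/scene0.png");t=cv2.imread("pics/top0.png")
f=lambda i,x,y,w,h:cv2.resize(i[y:y+h,x:x+w],(400,300),interpolation=cv2.INTER_CUBIC)
a=np.vstack([np.hstack([f(s,180,215,120,90),f(s,355,130,120,90)]),np.hstack([f(t,340,165,120,90),f(t,170,150,120,90)])])
cv2.imwrite("pics/z0.png",a)
```

```text
(no output)
```

View pics/z0.png

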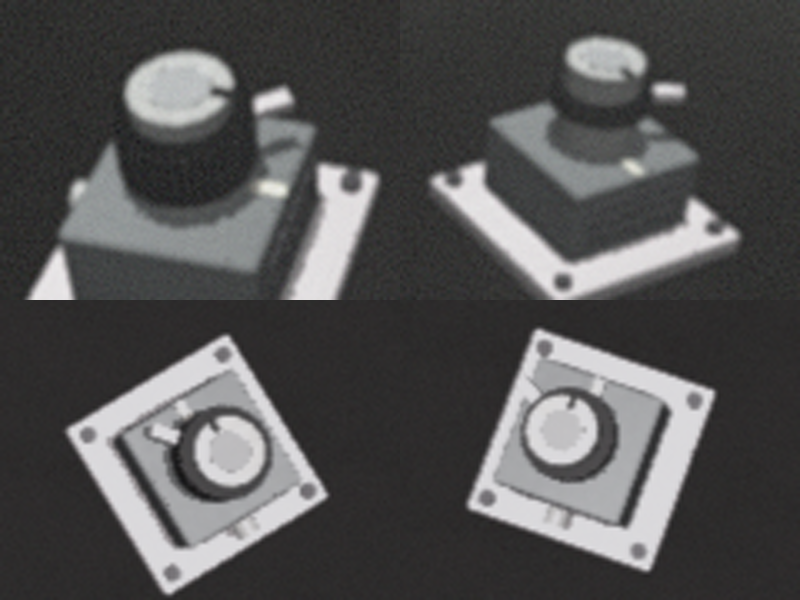

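```bash
cat > h.py <<'E'
import numpy as np,cv2
from station import bot
def ray(c,u,v):
    T=np.array(c["T"]); d=np.array([(u-c["cx"])/c["fx"],-(v-c["cy"])/c["fy"],-1.0]); return T[:3,3],T[:3,:3]@d
def onz(n,u,v,z):
    o,d=ray(bot.calibration(n),u,v); return o+d*(z-o[2])/d[2]
E
python3 - <<'E'
from h import *
t=cv2.imread("pics/top0.png"); s=cv2.imread("pics/scene0.png")
g=cv2.cvtColor(t,cv2.COLOR_BGR2GRAY)
for name,(x,y,w,h) in {"slim":(180,150,100,90),"wide":(345,165,110,95)}.items():
    m=(g[y:y+h,x:x+w]>75).astype(np.uint8)
    cs,_=cv2.findContours(m,cv2.RETR_EXTERNAL,cv2.CHAIN_APPROX_NONE)
    c=max(cs,key=cv2.contourArea); r=cv2.boxPoints(cv2.minAreaRect(c))+[x,y]
    P=np.array([onz("top",u,v,.012)[:3] for u,v in r]); 
    print(name,r.round(1).tolist(),P.round(3).tolist(),"ctr",P.mean(0).round(4),"sides",[np.linalg.norm(P[i]-P[i-1]).round(4) for i in range(4)])
k=0.3
def T(u,v): return (170+(u-400)*k+0*1, 150+(v-300)*k)
def S(u,v): return (355+(u-400)*k, 130+v*k)
A=onz("top",*T(562,428),.105); print("front ring top",A)
A2=onz("scene",*S(606,58),.105); print("front ring scene",A2)
for nm,p in {"idx top":onz("top",*T(597,386),.058),"idx sc":onz("scene",*S(633,167),.058),
 "tabtip top":onz("top",*T(530,378),.087),"tabtip sc":onz("scene",*S(684,92),.085),"tabroot sc":onz("scene",*S(655,90),.085)}.items(): print(nm,p)
E
python3 - <<'E'
import cv2
t=cv2.imread("pics/top0.png");s=cv2.imread("pics/scene0.png")
import numpy as np
f=lambda i,x,y,w,h:cv2.resize(i[y:y+h,x:x+w],(400,400),interpolation=cv2.INTER_NEAREST)
cv2.imwrite("pics/z1.png",np.hstack([f(t,195,160,50,50),f(s,395,135,50,50)]))
E
```

```text
slim [[188.8, 212.2], [209.1, 156.4], [265.0, 176.7], [244.7, 232.5]] [[0.544, 0.264, 0.012], [0.66, 0.223, 0.012], [0.615, 0.107, 0.012], [0.5, 0.149, 0.012]] ctr [0.5798 0.1859 0.012 ] sides [np.float64(0.123), np.float64(0.1233), np.float64(0.125), np.float64(0.1229)]
wide [[358.3, 203.4], [408.2, 173.2], [439.0, 223.9], [389.1, 254.2]] [[0.556, -0.087, 0.012], [0.618, -0.194, 0.012], [0.51, -0.254, 0.012], [0.449, -0.147, 0.012]] ctr [ 0.533  -0.1704  0.012 ] sides [np.float64(0.122), np.float64(0.1238), np.float64(0.1233), np.float64(0.1223)]
front ring top [0.58000328 0.18463408 0.105     ]
front ring scene [0.58231974 0.18268951 0.105     ]
idx top [0.61105179 0.17347825 0.058     ]
idx sc [0.61291804 0.17165241 0.058     ]
tabtip top [0.61172727 0.20674236 0.087     ]
tabtip sc [0.61419914 0.21186654 0.085     ]
tabroot sc [0.60219136 0.20334431 0.085     ]
```

View pics/z1.png

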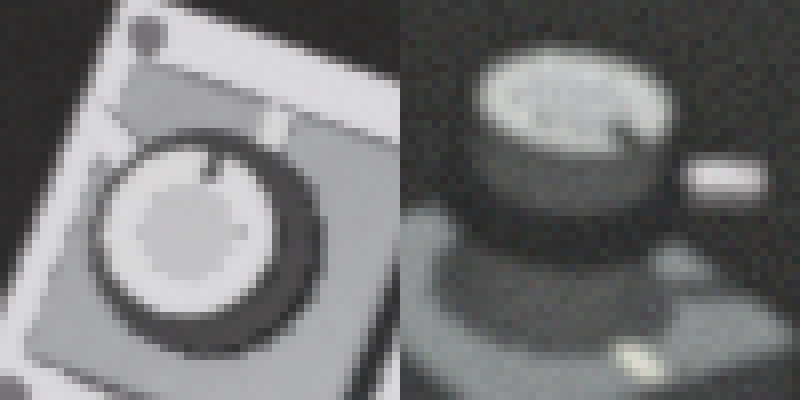

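```bash
cat >> h.py <<'E'
from scipy.spatial.transform import Rotation as R
def go(pos,yaw):
    """remaining shift in current tool axes (mm) and turn (6deg units) to reach tool down, jaw dir at yaw(deg)"""
    o=bot.get_obs(); w,x,y,z=o["tool_rot"]; M=R.from_quat([x,y,z,w]).as_matrix()
    a=np.radians(yaw); zt=np.array([np.cos(a),np.sin(a),0]); xt=np.array([0,0,-1.]); G=np.c_[xt,np.cross(zt,xt),zt]
    print("t",round(o["t"],2),"pos",np.round(o["eef_pos"],4),"zyaw",np.degrees(np.arctan2(M[1,2],M[0,2])).round(2),"x",M[:,0].round(3),"F",np.round(o["contact_force"],1),"w",round(o["gripper_width"],3))
    print("shift now-axes mm",(M.T@(np.array(pos)-o["eef_pos"])*1e3).round(1),"shift goal-axes",(G.T@(np.array(pos)-o["eef_pos"])*1e3).round(1),
     "turn",(R.from_matrix(M.T@G).as_rotvec(degrees=True)/6).round(2),"q",np.round(o["q"],2))
def at(r,ang,z,ax=(0.5805,0.1845)):
    a=np.radians(ang); return [ax[0]+r*np.cos(a),ax[1]+r*np.sin(a),z]
E
python3 - <<'E'
from h import *
go(at(.042,37,.15),127); go(at(.042,37,.15),-53)
E
```

```text
t 0.1 pos [ 0.2438 -0.6289  0.2304] zyaw -68.81 x [-0.001  0.002 -1.   ] F [0.7 0.4 0.2] w 1.001
shift now-axes mm [  81.5  648.4 -648. ] shift goal-axes [  80.4 -800.4  446.9] turn [ 2.736e+01 -0.000e+00  2.000e-02] q [ 1.09  0.48  0.02  1.56 -0.01  1.11 -0.08]
t 0.1 pos [ 0.2438 -0.6289  0.2304] zyaw -68.81 x [-0.001  0.002 -1.   ] F [0.7 0.4 0.2] w 1.001
shift now-axes mm [  81.5  648.4 -648. ] shift goal-axes [  80.4  800.4 -446.9] turn [-2.64 -0.02 -0.  ] q [ 1.09  0.48  0.02  1.56 -0.01  1.11 -0.08]
```

```bash
python3 -m jog '0 0 0 -1.3 0 0 85;0 0 0 -1.34 0 0 85;0 20 -11 0 0 0 60;0 32 -18 0 0 0 60;0 36 -20 0 0 0 60' && python3 -m jog '0 36 -20 0 0 0 60;0 36 -20 0 0 0 60;0 36 -20 0 0 0 60;0 36 -20 0 0 0 60;0 36 -20 0 0 0 60' && python3 -m jog '0 36 -20 0 0 0 60;0 36 -20 0 0 0 60;0 36 -20 0 0 0 60;0 36 -20 0 0 0 60;0 36 -20 0 0 0 60'
python3 - <<'E'
from h import *
go(at(.042,37,.15),-53)
E
```

```text
t: 0.6
eef_pos: [0.2841, -0.5367, 0.2306]
tool_rot: [0.632, 0.316, 0.633, -0.316]
contact_force: [0.1, 1.2, -0.4]
gripper_width: 0.699
t: 1.1
eef_pos: [0.3684, -0.3473, 0.2311]
tool_rot: [0.633, 0.315, 0.633, -0.315]
contact_force: [1.1, -0.8, -0.2]
gripper_width: 0.704
t: 1.6
eef_pos: [0.4518, -0.1592, 0.2312]
tool_rot: [0.633, 0.315, 0.633, -0.315]
contact_force: [1.2, -0.8, 0.5]
gripper_width: 0.7
t 1.6 pos [ 0.4518 -0.1592  0.2312] zyaw -52.98 x [-0. -0. -1.] F [ 1.2 -0.8  0.5] w 0.7
shift now-axes mm [  81.1  351.7 -196.9] shift goal-axes [  81.2  351.6 -197.1] turn [ 0. -0.  0.] q [ 0.5   0.17 -0.33  1.99  0.07  0.99 -0.78]
```

```bash
python3 -m jog '0 36 -20 0 0 0 40;0 36 -20 0 0 0 40;0 36 -20 0 0 0 40;0 36 -20 0 0 0 40;0 36 -20 0 0 0 40' && python3 -m jog '0 36 -20 0 0 0 40;0 36 -20 0 0 0 40;0 36 -20 0 0 0 40;0 36 -20 0 0 0 40;0 20 -12 0 0 0 40' && python3 -m jog '0 0 0 0 0 0 40;0 0 0 0 0 0 40'
python3 - <<'E'
from h import *
go(at(.042,37,.15),-53)
c=bot.calibration("wrist"); p,d=bot.read_camera("wrist"); print(c["fx"],c["cx"],c["cy"],np.round(c["T"],3).tolist())
np.save("pics/w1T.npy",c["T"]);cv2.imwrite("pics/w1.png",p[:,:,::-1])
p,d=bot.read_camera("scene");cv2.imwrite("pics/s1.png",p[:,:,::-1])
E
```

```text
t: 2.1
eef_pos: [0.5354, 0.0288, 0.231]
tool_rot: [0.633, 0.315, 0.633, -0.316]
contact_force: [-0.1, -0.2, 0.2]
gripper_width: 0.47
t: 2.6
eef_pos: [0.6108, 0.2035, 0.2307]
tool_rot: [0.633, 0.315, 0.634, -0.314]
contact_force: [-1.0, -0.3, 0.4]
gripper_width: 0.468
t: 2.8
eef_pos: [0.6103, 0.1995, 0.2306]
tool_rot: [0.633, 0.315, 0.633, -0.316]
contact_force: [-0.3, -0.3, -0.8]
gripper_width: 0.472
t 2.8 pos [0.6103 0.1995 0.2306] zyaw -52.93 x [-0.001 -0.001 -1.   ] F [-0.3 -0.3 -0.8] w 0.472
shift now-axes mm [80.6  9.3 -5.9] shift goal-axes [80.6  9.2 -5.9] turn [ 0.01 -0.    0.01] q [-0.08  0.47 -0.46  1.61  0.22  1.12 -1.52]
309.70691628693146 316.76030186451123 197.2025446315663 [[0.602, 0.763, 0.236, 0.671], [-0.798, 0.575, 0.178, 0.245], [-0.0, -0.296, 0.955, 0.373], [0.0, 0.0, 0.0, 1.0]]
```

View pics/w1.png

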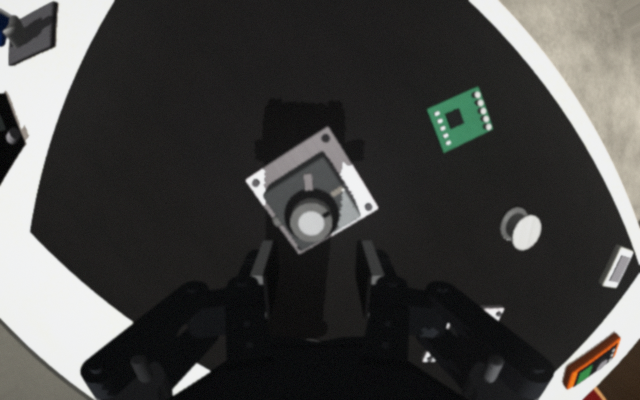

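View pics/s1.png

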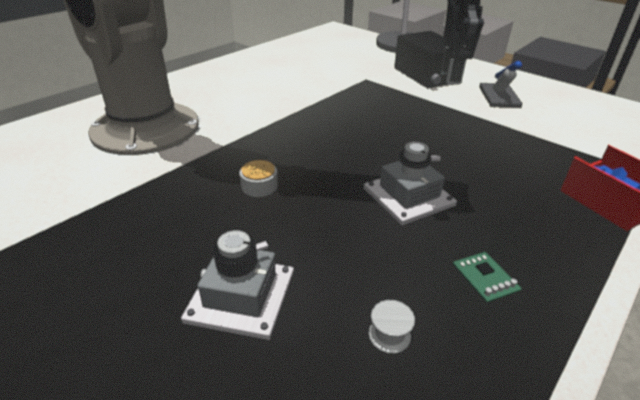

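Run:
```python
import cv2
p=cv2.imread("pics/w1.png"); cv2.imwrite("pics/w1z.png",cv2.resize(p[150:250,260:380],(720,600),interpolation=cv2.INTER_NEAREST))
```

```text
(no output)
```

View pics/w1z.png

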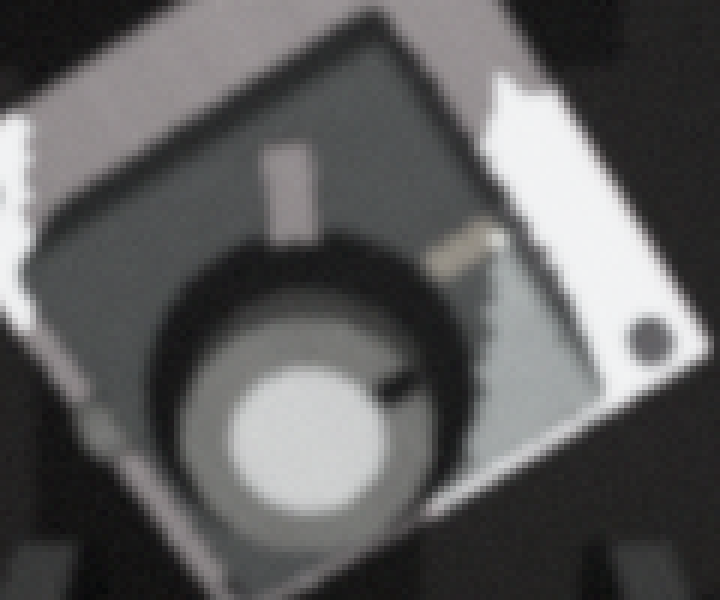

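The zoom (6x, origin 260,150) shows the slim ring. The tab runs from (292,240) to (287,145), the index line sits at (462,248), and the front ring disc is centred at about (307,433).

Run:
```python
from h import *
c=bot.calibration("wrist");T=np.load("pics/w1T.npy")
def W(u,v,z):
    u=260+u/6-.4;v=150+v/6-.4
    x,y=(u-c["cx"])/c["fx"],(v-c["cy"])/c["fy"];th=np.hypot(x,y)
    d=np.array([np.sin(th)*x/th,-np.sin(th)*y/th,-np.cos(th)]);d=T[:3,:3]@d;o=T[:3,3];return o+d*(z-o[2])/d[2]
A=W(307,433,.105);print("axis",A)
e=[W(a,b,.105) for a,b in[(180,433),(435,433),(307,312),(307,550)]];print("dia",np.linalg.norm(e[0]-e[1]),np.linalg.norm(e[2]-e[3]),(e[0]+e[1])/2,(e[2]+e[3])/2)
for n,p in {"tip":W(287,145,.087),"root":W(292,240,.087),"idx":W(462,248,.058)}.items():
    v=(p-A)[:2];print(n,p.round(4),np.hypot(*v).round(4),np.degrees(np.arctan2(v[1],v[0])).round(1))
```

```text
axis [0.58221912 0.18458677 0.105     ]
dia 0.0397005328012473 0.03991014311659544 [0.58221882 0.1845229  0.105     ] [0.58207467 0.18448885 0.105     ]
tip [0.6135 0.2123 0.087 ] 0.0418 41.5
root [0.6015 0.2023 0.087 ] 0.0262 42.7
idx [0.6113 0.1732 0.058 ] 0.0313 -21.4
```

```bash
sed -i 's/ax=(0.5805,0.1845)/ax=(0.5815,0.1845)/' h.py
python3 - <<'E'
from h import *
go(at(.042,41,.15),-49)
E
```

```text
t 2.9 pos [0.6106 0.1979 0.2309] zyaw -53.07 x [-0.001 -0.001 -1.   ] F [ 0.2  0.4 -0.4] w 0.465
shift now-axes mm [80.9 10.7 -9.8] shift goal-axes [80.9 11.3 -9. ] turn [-0.68  0.01  0.01] q [-0.08  0.46 -0.46  1.61  0.22  1.12 -1.52]
```

```bash
python3 -m jog '0 0 0 -0.68 0 0 40;20 11.3 -9 0 0 0 40;30 0 0 0 0 0 40;31 0 0 0 0 0 40;0 0 0 0 0 0 40' && python3 -m jog '0 0 0 0 0 0 40'
python3 - <<'E'
from h import *
go(at(.042,41,.07),-49)
c=bot.calibration("wrist"); p,d=bot.read_camera("wrist"); np.save("pics/w2T.npy",c["T"])
cv2.imwrite("pics/w2.png",cv2.resize(p[140:340,220:420,::-1],(600,600)))
E
```

```text
t: 3.4
eef_pos: [0.61, 0.2119, 0.1448]
tool_rot: [0.641, 0.291, 0.646, -0.296]
contact_force: [-1.2, -0.8, 0.7]
gripper_width: 0.464
t: 3.5
eef_pos: [0.6129, 0.2136, 0.1498]
tool_rot: [0.643, 0.293, 0.644, -0.293]
contact_force: [0.4, 0.4, 0.9]
gripper_width: 0.467
t 3.5 pos [0.6129 0.2136 0.1498] zyaw -48.95 x [-0.002 -0.001 -1.   ] F [0.4 0.4 0.9] w 0.467
shift now-axes mm [79.8 -0.6  1.4] shift goal-axes [79.8 -0.8  1.3] turn [ 0.01 -0.01  0.01] q [-0.1   0.56 -0.46  1.67  0.28  0.98 -1.51]
```

View pics/w2.png

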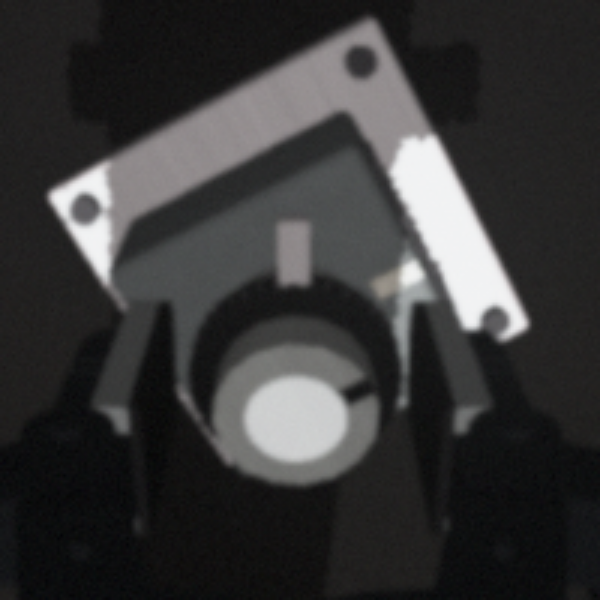

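```bash
python3 -m jog '20 0 0 0 0 0 40;20 0 0 0 0 0 40;15 0 0 0 0 0 40;12 0 0 0 0 0 40;8 0 0 0 0 0 40' 20 && python3 -m jog '4 0 0 0 0 0 40;0 0 0 0 0 0 40;0 0 0 0 0 0 40'
python3 - <<'E'
from h import *
go(at(.042,41,.07),-49)
c=bot.calibration("wrist"); p,d=bot.read_camera("wrist")
cv2.imwrite("pics/w3.png",cv2.resize(p[140:340,220:420,::-1],(600,600)))
E
```

```text
t: 4.05
eef_pos: [0.6135, 0.2139, 0.075]
tool_rot: [0.644, 0.293, 0.644, -0.293]
contact_force: [-0.3, -0.1, -0.6]
gripper_width: 0.47
t: 4.35
eef_pos: [0.6137, 0.214, 0.0719]
tool_rot: [0.644, 0.293, 0.643, -0.292]
contact_force: [0.1, -0.9, 0.5]
gripper_width: 0.467
t 4.35 pos [0.6137 0.214  0.0719] zyaw -48.9 x [ 0.001  0.    -1.   ] F [ 0.1 -0.9  0.5] w 0.467
shift now-axes mm [ 1.9 -1.7  1.2] shift goal-axes [ 1.9 -1.7  1.2] turn [ 0.02  0.   -0.01] q [-0.13  0.65 -0.42  1.72  0.34  0.85 -1.56]
```

View pics/w3.png

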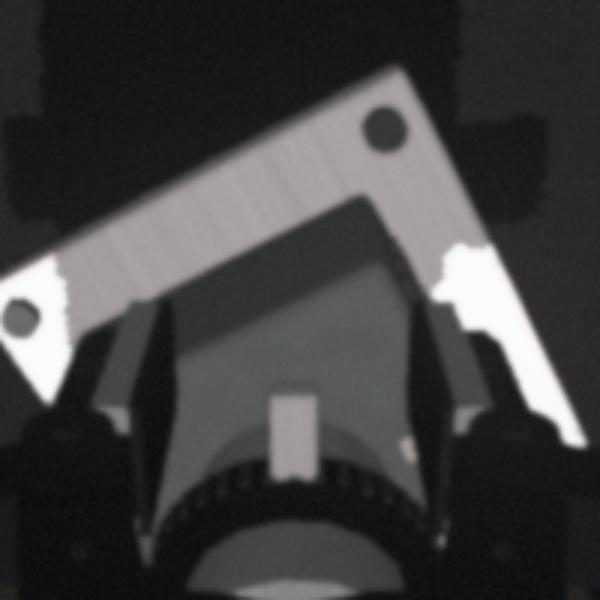

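```bash
python3 -m jog '0 -1 1 0 0 0 20;0 0 0 0 0 0 12;0 0 0 0 0 0 6;0 0 0 0 0 0 4;0 0 0 0 0 0 4' 20
python3 - <<'E'
from h import *
go(at(.042,41,.07),-49)
c=bot.calibration("wrist"); p,d=bot.read_camera("wrist")
cv2.imwrite("pics/w4.png",cv2.resize(p[140:340,220:420,::-1],(600,600)))
E
```

```text
t: 4.9
eef_pos: [0.6134, 0.2123, 0.0716]
tool_rot: [0.644, 0.293, 0.644, -0.293]
contact_force: [0.1, 0.4, 3.1]
gripper_width: 0.082
t 4.9 pos [0.6134 0.2123 0.0716] zyaw -48.91 x [ 0. -0. -1.] F [0.1 0.4 3.1] w 0.082
shift now-axes mm [ 1.6 -0.3  0.1] shift goal-axes [ 1.6 -0.3  0.1] turn [ 0.02  0.   -0.  ] q [-0.13  0.65 -0.42  1.72  0.34  0.85 -1.55]
```

View pics/w4.png

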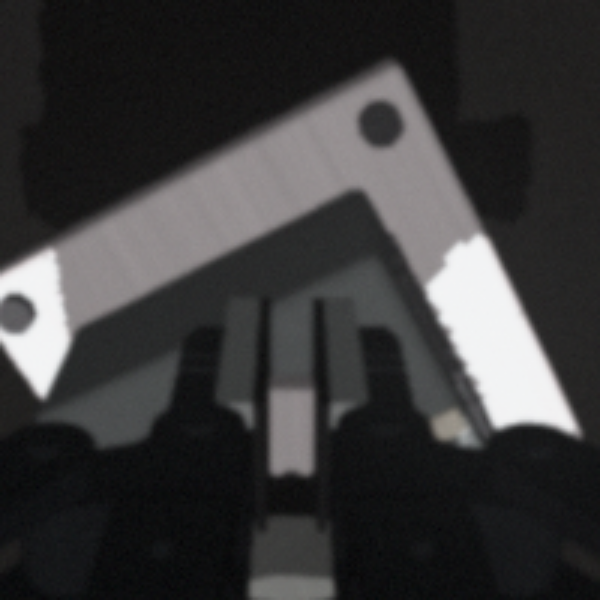

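```bash
python3 -m jog '0 -0.1 2.8 0.635 0 0 4;0 -0.1 2.8 0.635 0 0 4;0 -0.1 2.8 0.635 0 0 4;0 -0.1 2.8 0.635 0 0 4;0 -0.1 2.8 0.635 0 0 4'
python3 - <<'E'
from h import *
go(at(.042,22,.07),-68)
go(at(.042,-20,.07),-110)
E
```

```text
t: 5.45
eef_pos: [0.6203, 0.2013, 0.0716]
tool_rot: [0.586, 0.396, 0.586, -0.395]
contact_force: [-1.2, 1.6, 3.0]
gripper_width: 0.08
t 5.45 pos [0.6203 0.2013 0.0716] zyaw -68.05 x [ 0.     0.001 -1.   ] F [-1.2  1.6  3. ] w 0.08
shift now-axes mm [ 1.6 -0.3  1.1] shift goal-axes [ 1.6 -0.3  1.1] turn [-0.01 -0.01 -0.  ] q [-0.16  0.64 -0.34  1.71  0.27  0.83 -1.82]
t 5.45 pos [0.6203 0.2013 0.0716] zyaw -68.05 x [ 0.     0.001 -1.   ] F [-1.2  1.6  3. ] w 0.08
shift now-axes mm [  1.6 -11.1  29.2] shift goal-axes [ 1.6 11.3 29.1] turn [ 6.99 -0.01 -0.  ] q [-0.16  0.64 -0.34  1.71  0.27  0.83 -1.82]
```

```bash
python3 -m jog '0 -0.1 2.8 0.635 0 0 4;0 -0.1 2.8 0.635 0 0 4;0 -0.1 2.8 0.635 0 0 4;0 -0.1 2.8 0.635 0 0 4;0 -0.1 2.8 0.635 0 0 4' && python3 -m jog '0 -0.1 2.8 0.635 0 0 4;0 -0.1 2.8 0.635 0 0 4;0 -0.1 2.8 0.635 0 0 4;0 -0.1 2.8 0.635 0 0 4;0 -0.1 2.8 0.635 0 0 4' && python3 -m jog '0 -0.1 2.8 0.635 0 0 4;0 0 0 0 0 0 4;0 0 0 0 0 0 4'
python3 - <<'E'
from h import *
go(at(.042,-20,.07),-110)
c=bot.calibration("wrist"); p,d=bot.read_camera("wrist")
cv2.imwrite("pics/w5.png",cv2.resize(p[140:340,220:420,::-1],(600,600)))
E
```

```text
t: 5.95
eef_pos: [0.6237, 0.1877, 0.0716]
tool_rot: [0.512, 0.488, 0.513, -0.487]
contact_force: [-0.3, 1.4, 1.2]
gripper_width: 0.082
t: 6.45
eef_pos: [0.6224, 0.1736, 0.0716]
tool_rot: [0.425, 0.566, 0.425, -0.565]
contact_force: [0.2, 2.1, 1.2]
gripper_width: 0.085
t: 6.75
eef_pos: [0.6215, 0.1704, 0.0716]
tool_rot: [0.407, 0.579, 0.407, -0.578]
contact_force: [0.9, 0.2, 2.6]
gripper_width: 0.084
t 6.75 pos [0.6215 0.1704 0.0716] zyaw -109.75 x [ 0.001 -0.    -1.   ] F [0.9 0.2 2.6] w 0.084
shift now-axes mm [ 1.6 -0.4  0.5] shift goal-axes [ 1.6 -0.4  0.5] turn [ 0.04 -0.   -0.01] q [-0.25  0.61 -0.16  1.75  0.13  0.8  -2.39]
```

View pics/w5.png

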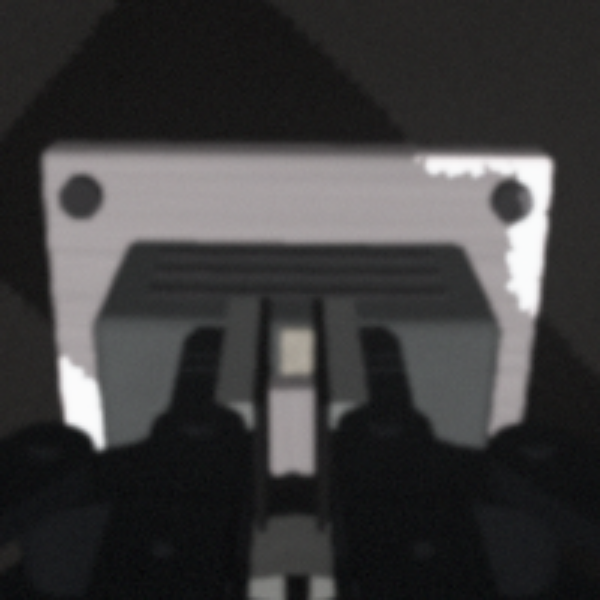

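```bash
python3 -m jog '0 0 0 0 0 0 20;0 0 0 0 0 0 30;0 0 0 0 0 0 30;-4 0 0 0 0 0 30;-10 0 0 0 0 0 30' && python3 -m jog '-20 0 0 0 0 0 30;-30 0 0 0 0 0 30;-40 0 0 0 0 0 30;-40 0 0 0 0 0 30;0 0 0 0 0 0 30' && python3 -m jog '0 0 0 0 0 0 30;0 0 0 0 0 0 30;0 0 0 0 0 0 30'
python3 - <<'E'
from h import *
go(at(.042,-20,.07),-110)
c=bot.calibration("wrist"); p,d=bot.read_camera("wrist"); np.save("pics/w6T.npy",c["T"])
cv2.imwrite("pics/w6.png",cv2.resize(p[150:250,260:380,::-1],(720,600)))
E
```

```text
t: 7.3
eef_pos: [0.6202, 0.1702, 0.0848]
tool_rot: [-0.406, -0.578, -0.407, 0.579]
contact_force: [-0.3, 0.8, -0.1]
gripper_width: 0.353
t: 7.8
eef_pos: [0.6245, 0.1718, 0.223]
tool_rot: [0.407, 0.583, 0.405, -0.575]
contact_force: [1.7, 0.3, -0.1]
gripper_width: 0.352
t: 8.1
eef_pos: [0.6202, 0.1701, 0.214]
tool_rot: [-0.406, -0.578, -0.407, 0.58]
contact_force: [0.5, -0.4, 0.6]
gripper_width: 0.355
t 8.1 pos [0.6202 0.1701 0.214 ] zyaw -109.85 x [-0.002 -0.001 -1.   ] F [ 0.5 -0.4  0.6] w 0.355
shift now-axes mm [144.    1.   -0.5] shift goal-axes [144.    0.7  -0.3] turn [0.03 0.01 0.02] q [-0.23  0.45 -0.18  1.64  0.09  1.06 -2.36]
```

View pics/w6.png

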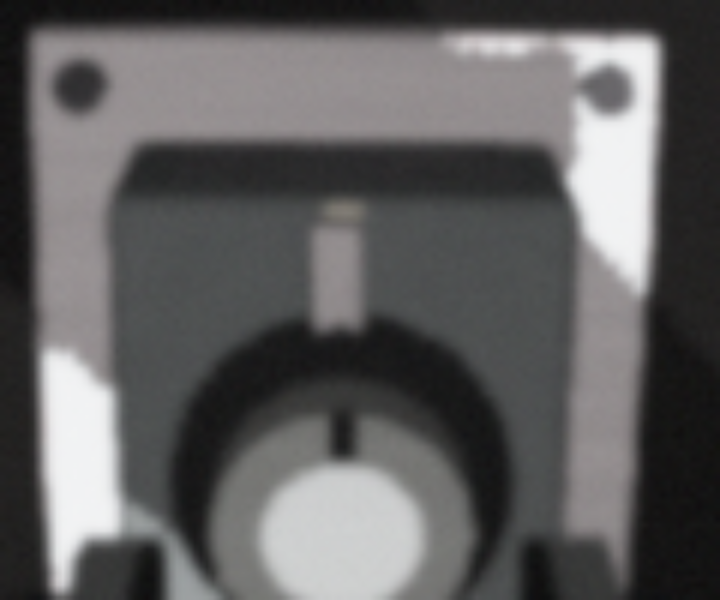

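```bash
python3 -c "
from station import bot
bot.hand_in(); print(bot.get_obs()['t'])"
```

```text
the job is handed in; nothing more can be done
the job is handed in; nothing more can be done
```

The slim ring's tab now sits about 1–2° from its white index line, well inside the 10° limit, and the job is handed in. `hand_in()` gives no verdict, so these are my own last checks.

- **What I did:** I found the slim-ring camera in the top, scene and wrist views, with its lens axis at about (0.5815, 0.1845). The tab started about 61° anticlockwise of the index line. I gripped it at 20 N, turned it clockwise about the lens axis, released it and lifted clear.
- **Alignment:** the last wrist picture shows the tab, the index line and the black front mark in one line.
- **Forces:** the readings I took while gripping and turning stayed around 4 N or less. None suggested touching the fixed lens rings, though I only read the force at the end of each move. The arm's path stayed away from the wide-ring camera.
- **Finish:** the tool was about 0.21 m up and clear of everything at about 8.1 s.
- **Disagreements:** the views differed by about 2 mm on the axis position. They differed by 4–6° on the starting tab angle and about 2° on the index direction. I used the wrist view for the tab and averaged the rest.

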